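Find the key that turns the medicine box lock

TASK

The white medicine box on the bathroom counter is locked, and three easy-grip keys with the same handle but different feet stand beside it. Find the one key that fits the lock's straight slot and turns it, set it fully down into the slot and give it a quarter turn clockwise (seen from above). Then let go and leave the key standing in the turned lock.

Things in the scene. Friction and masses are not known exactly. Their poses are not given: they have to be found in the camera images.
- blade_key_mid (a point): Centre of the key that turns the lock, half-way up its 105 mm; z up. It stands on the counter (z = 0), about 90 g. Foot (lowest 30 mm): flat bare-metal blade 46 mm long (y) x 20 mm thick (x). Above it a black upright plate handle, 16 mm thick (x) x 24 mm wide (y): pinch it across x. Same when turned half round. Two other keys stand in its row, centres 95 mm or more apart, in any order.
- slot (a point): Centre of the slot's mouth, on the lock's turning axis; z up, turns with the lock. A round steel turret 80 mm across, 26 mm high, on a fixed white box 160 x 200 x 70 mm: the mouth is 96 mm above the counter. The slot runs along y: 60 mm long, 30 mm wide (x), 22 mm deep, dark flat floor. When the blade key stands on this floor its centre is 30.5 mm above this point.
- lock (a joint): Turret angle, rad, growing clockwise seen from above: 0 to 0.15 when locked, stop at 1.65. Stiff (0.06 N m), no spring, stays where left. The blade has about 13 degrees of play either way before it drives the lock. Wrong keys (same handle and height): a round foot 26 mm across enters but spins idly; a cross foot 46 x 46 mm does not enter.

How it is judged:
By the outcome, as a careful person would: the job done as asked, in the order asked, and still so for the second after the job is handed in, with the robot touching nothing.
It also fails if it takes over 42 s, if anything falls off the work surface, if the arm or the gripper's body presses on something with over 40 N, if the wrist force passes 120 N, or if a joint passes its speed limit or range.

ROBOT

A 7-joint arm with a two-finger parallel gripper is mounted at the origin on the work surface. World frame = base frame: x ahead of the robot, y to its left, z up, the work surface at z = 0. Lengths are in m, angles in degrees, forces in N, time in s.
With the tool pointing down it reaches from about 0.425 to 0.875 m from the base axis. Payload 4.7 kg.
Tool frame: the origin (TCP) lies midway between the tips of the shut fingers; the grasp point (between the pads) lies 19 mm behind it; z points along the fingers, y is the line along which they close (so a half turn about z gives the same grasp; the last joint's range is limited). The gripper opens to 85 mm and grips with 20 to 120 N. Pads are 22 mm wide; open, the fingers measure 114 mm over their backs; the gripper's body (76 mm by 85 mm) begins 54 mm behind the grasp point. The pads swing forward as they close: fully open they stand 13 mm farther back than shut.
Start: joints at [65.266, 18.392, -4.016, 83.108, 1.295, 78.541, -3.26], TCP at [0.28, -0.587, 0.231] pointing down, gripper open.
Joint ranges: [-163.93, 163.93], [-17.29, 119.83], [-79.2, 71.16], [3.27, 140.29], [-89.18, 269.18], [5.43, 117.66], [-154.24, 154.24]. Speed limits (degrees/s): [147.25, 147.25, 180, 180, 180, 180, 180].

INTERFACE

Orientations are given as a 3x3 rotation matrix whose columns are the frame's x, y, z axes.
In Python, from cell import ctrl, cams gives the robot as it stands.
- The arm moves only by the tool apply_moves, never from a script. Its argument "targets" is a list of rows, each an object of numbers: "jaw": the finger opening in mm, from 0 to 85.4; "tx", "ty", "tz": the shift along the world's x, y, z in mm; "turn": the turn about the world's z in rad. A call has 1 to 20 rows; each row is the pose to reach, as a shift and turn from the pose commanded when the call began; what a row does not reach only later rows make up. A row lasts 1/8 s, in which the tool goes at most 62.5 mm and 10.7 degrees, less where a joint would pass 70% of its speed; a pose out of reach is approached as far as the arm can. A call with a gripper value outside its range is refused whole. The fingers move at their own pace and stop on an object; "newtons" is the grip in N (left out, the last holds). Time passes only in rows, so rows that repeat a pose let the fingers close. It gives the time, the measured TCP pose, the force, the opening and the grip force at its end, in the units of the state.
- ctrl.read_state(): the state, without advancing time (a new reading comes with each control period).
- cams.snapshot(name): name is "side" or "top"; returns a dict with "img" (480x640x3 uint8, blue, green, red), "K" (3x3 intrinsics, pixels), "rvec" (rotation vector, rad) and "tvec" (3), from world to camera coordinates, as OpenCV has them. Camera axes: x right, y down, z forward; pixel columns grow to the right and rows downward; lengths in m; the calibration is good to about 2 mm. A picture is of the moment at which its call begins. There is no depth.
- ctrl.job_done(): hands the job in; it is judged then, once.
The state is a dict: "time": time; "joint_pos": joint angles; "joint_velocities": joint speeds; "tau": joint torques, N m; "position": TCP position; "tcp_rot": TCP orientation; "force": force on the tool from outside, world axes, zero at the start; "torque": the same for the moment, N m; "opening": opening from 0.0 (shut) to 1.0 (fully open); "finger_force": force on a finger pad.
Only numpy, scipy, OpenCV 4.12 (cv2) and the standard library are available. Lean on these libraries where they do the work, as an engineer would, in place of code of your own. Each camera call takes 0.05 s, during which the arm holds its last target. There are 200 camera calls.

## Working session

There is one attempt and no reset: what is moved stays moved. The work goes in short steps, Python scripts to look and compute and a tool call to move; the robot and the scene stay as the last step left them, time stands still between calls to the robot, and variables do not carry over. Pictures are saved under pics/ and viewed, at most 10 in all, crops included, and the job is handed in when it is done.

Besides the shell and the picture viewer there is one more tool, called after "Call:" by a JSON object that holds its "api" and its "payload". apply_moves: Moves the arm, as the interface text tells. Its arguments: {"type":"object","properties":{"targets":{"type":"array","items":{"type":"object","properties":{"jaw":{"type":"number"},"tx":{"type":"number"},"ty":{"type":"number"},"tz":{"type":"number"},"turn":{"type":"number"}}}},"newtons":{"type":"number"}},"required":["targets"]}

```bash
mkdir -p pics; python3 - <<'E'
from cell import ctrl,cams
import cv2,numpy as np,pickle
d={}
for n in("top","side"):
    s=cams.snapshot(n);d[n]=s;cv2.imwrite(f"pics/{n}0.png",s["img"])
    R=cv2.Rodrigues(s["rvec"])[0];print(n,(-R.T@np.ravel(s["tvec"])).round(3),s["K"][0,0]);print(R.round(2))
pickle.dump(d,open("d0.pkl","wb"))
s=ctrl.read_state();print(s["time"],s["position"],np.round(s["tcp_rot"],3),s["force"])
E
```

```text
top [0.43  0.006 1.001] 451.5690808516634
[[-0.   -1.    0.01]
 [-0.99  0.   -0.12]
 [ 0.12 -0.01 -0.99]]
side [0.433 0.605 0.481] 458.33863643518555
[[-0.99 -0.16 -0.02]
 [-0.06  0.5  -0.87]
 [ 0.14 -0.85 -0.5 ]]
0.1 [ 0.28001182 -0.58605296  0.23030519] [[ 0.902  0.431 -0.001]
 [ 0.431 -0.902  0.002]
 [-0.    -0.002 -1.   ]] [-0.30369082 -0.04987885 -0.01312259]
```

View pics/top0.png

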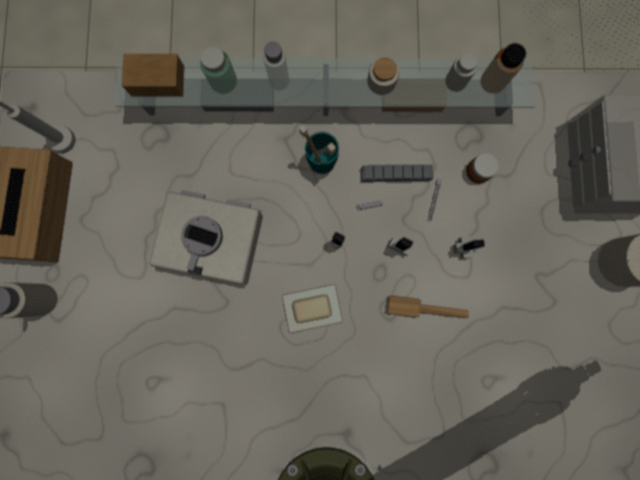

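View pics/side0.png

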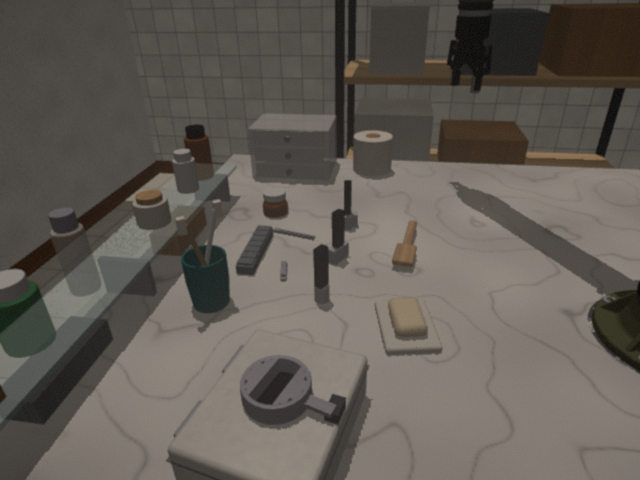

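The three keys are at top-view pixels (338,239), (402,244) and (472,245), and the turret is at (201,236). Next I'll enlarge the feet.

```bash
python3 - <<'E'
import cv2,numpy as np,pickle
d=pickle.load(open("d0.pkl","rb"))
def c(n,x,y,w=50,h=60,k=5):
    a=d[n]["img"][y-h//2:y+h//2,x-w//2:x+w//2]
    a=(255*(a/255.)**.55).astype('uint8')
    a=cv2.resize(a,(266,300),interpolation=cv2.INTER_CUBIC)
    cv2.putText(a,f"{x-w//2},{y-h//2}",(3,15),0,.5,(0,0,255));return a
m=np.vstack([np.hstack([c("side",321,272,72,80),c("side",338,235,72,80),c("side",348,205,72,80)]),np.hstack([c("top",338,239),c("top",402,244),c("top",468,245)])])
cv2.imwrite("pics/m.png",m)
a=d["top"]["img"][185:290,145:270];a=(255*(a/255.)**.6).astype('uint8')
b=d["side"]["img"][340:440,220:350];b=(255*(b/255.)**.6).astype('uint8')
cv2.imwrite("pics/m2.png",np.hstack([cv2.resize(a,(400,336),interpolation=2),cv2.resize(b,(400,336),interpolation=2)]))
E
```

```text
(no output)
```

View pics/m.png

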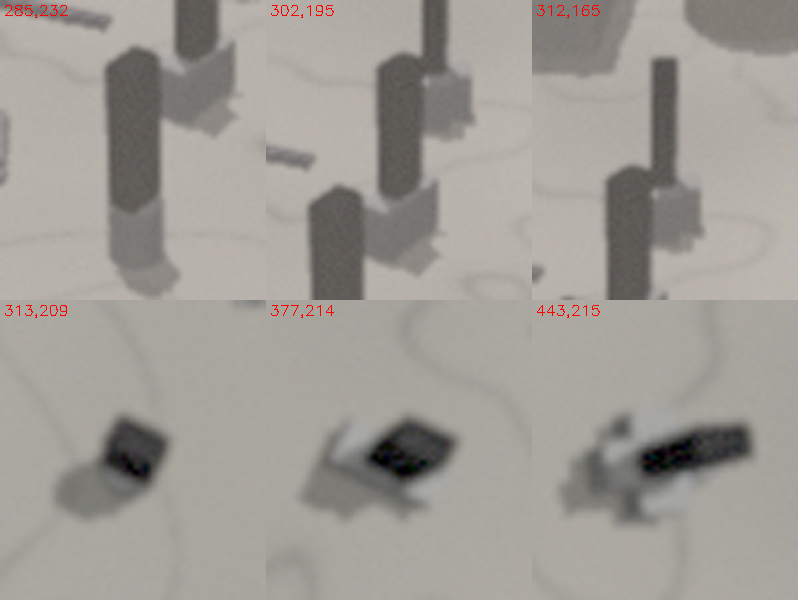

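View pics/m2.png

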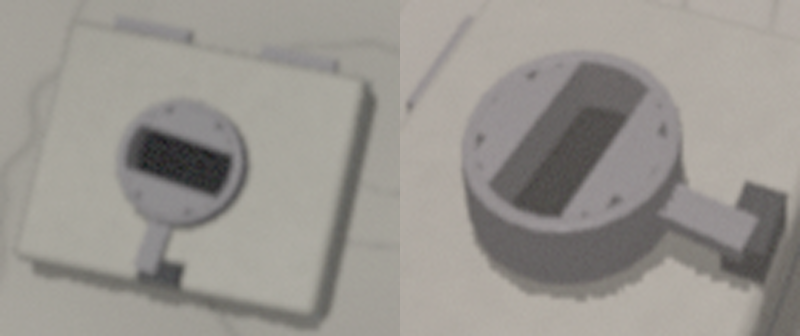

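The foot on the left key is round, on the middle key a straight blade, and on the right key a cross. So the middle key, at top pixel (402,244) and side pixel (338,230), is the one that fits. In the side view the slot mouth corners are around (279,358), (300,366), (270,404) and (249,396). I'll fit both poses now.

```bash
cat > h.py <<'E'
import cv2,numpy as np
from scipy.optimize import least_squares,minimize
def proj(s,P): return cv2.projectPoints(np.float64(P),s["rvec"],s["tvec"],s["K"],None)[0][:,0]
def rect(x,y,a,lx,ly,z):
    c,s=np.cos(a),np.sin(a)
    return [[x+c*u-s*v,y+s*u+c*v,z] for u,v in((lx/2,ly/2),(lx/2,-ly/2),(-lx/2,-ly/2),(-lx/2,ly/2))]
def box(p,lx,ly,z0,z1): return rect(*p,lx,ly,z0)+rect(*p,lx,ly,z1)
def ray(s,uv,z):
    R=cv2.Rodrigues(s["rvec"])[0];C=-R.T@np.ravel(s["tvec"]);d=R.T@np.linalg.inv(s["K"])@[*uv,1];return C+d*(z-C[2])/d[2]
def fill(s,P,sc=4):
    h=cv2.convexHull(np.float32(proj(s,P)));m=np.zeros((480*sc,640*sc),np.uint8)
    cv2.fillConvexPoly(m,np.int32((h+.5)*sc),255);return cv2.resize(m,(640,480),interpolation=cv2.INTER_AREA)/255.
E
cat > fit.py <<'E'
import pickle;from h import *
d=pickle.load(open("d0.pkl","rb"));T,S=d["top"],d["side"]
# slot mouth corners
tp=np.array([[142,125],[237,152],[222,195],[125,170]])/3.2+[145,185]
sp=(np.array([[582,62],[648,90],[555,215],[490,187]])-[400,0])/[3.077,3.36]+[220,340]
# order both cyclic; try matchings
c0=ray(T,tp.mean(0),.096);c1=ray(S,sp.mean(0),.096);print("slot c top/side",c0.round(4),c1.round(4))
for n,s,q in(("t",T,tp),("s",S,sp)):
    w=np.array([ray(s,u,.096) for u in q]);e=[w[(i+1)%4]-w[i] for i in range(4)]
    print(n,[(round(float(np.hypot(v[0],v[1])),4),round(float(np.degrees(np.arctan2(v[1],v[0]))),1)) for v in e])
bx=np.array([ray(T,u,.07) for u in np.array([[78,22],[368,85],[318,318],[18,255]])/3.2+[145,185]])
print("box",bx.round(3).tolist(),[round(float(np.degrees(np.arctan2(*(bx[(i+1)%4]-bx[i])[[1,0]]))),1) for i in range(4)])
# key handle
def win(s,x0,x1,y0,y1):
    g=s["img"].max(2)*1.;m=np.zeros_like(g);m[y0:y1,x0:x1]=np.clip((75-g[y0:y1,x0:x1])/35,0,1);w=np.zeros_like(g);w[y0:y1,x0:x1]=1;return m,w
W=[(T,*win(T,388,420,230,258)),(S,*win(S,326,345,205,252))]
print([m.sum() for _,m,_ in W])
def cost(p): return sum((w*(fill(s,box(p,.016,.024,.03,.105))-m)**2).sum() for s,m,w in W)
g=ray(T,(402,244),.0675)[:2]
best=min((minimize(cost,[*g,np.radians(a)],method="Nelder-Mead",options=dict(initial_simplex=[[*g,np.radians(a)],[g[0]+.008,g[1],np.radians(a)],[g[0],g[1]+.008,np.radians(a)],[*g,np.radians(a+20)]])) for a in range(-90,90,30)),key=lambda r:r.fun)
p=best.x;print("key",p[:2].round(4),np.degrees(p[2]).round(1),best.fun)
def ov(s,x0,y0,w,h):
    k=6;a=cv2.resize((255*(s["img"][y0:y0+h,x0:x0+w]/255.)**.55).astype('uint8'),None,fx=k,fy=k,interpolation=2)
    for lx,ly,z,c in((.046*0+.02,.046,0,(0,0,255)),(.02,.046,.03,(0,160,0)),(.016,.024,.105,(255,0,0)),(.016,.024,.03,(255,0,0))):
        cv2.polylines(a,[np.int32((proj(s,rect(*p,lx,ly,z))-[x0,y0]+.5)*k)],True,c,1)
    return a
cv2.imwrite("pics/ov.png",np.hstack([ov(T,372,209,60,70),ov(S,308,195,60,70)]))
E
python3 fit.py
```

```text
slot c top/side [0.5477 0.2512 0.096 ] [0.5487 0.2555 0.096 ]
t [(0.0628, -106.0), (0.0286, 162.4), (0.0634, 75.5), (0.0302, -18.6)]
s [(0.0292, 160.9), (0.0604, 69.8), (0.0264, -16.7), (0.0616, -107.5)]
box [[0.643, 0.329, 0.07], [0.601, 0.138, 0.07], [0.449, 0.168, 0.07], [0.49, 0.361, 0.07]] [-102.5, 169.0, 78.1, -11.9]
[np.float64(203.65714285714284), np.float64(410.3714285714285)]
key [ 0.5315 -0.1577] -8.5 86.50899449976069
```

View pics/ov.png

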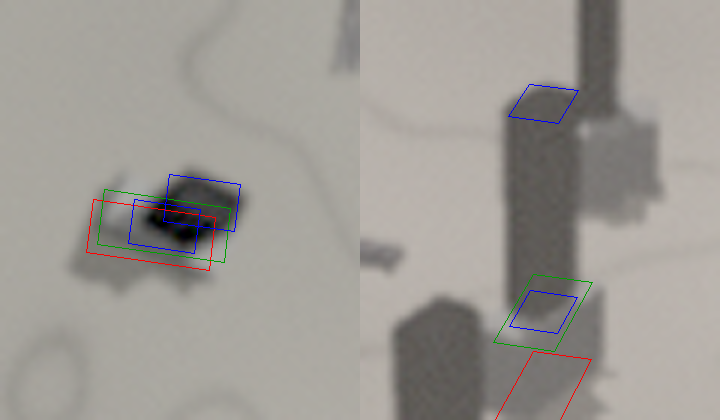

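The overlay shows the yaw is wrong because shadow and foot pixels leaked into the mask. I'll tighten the threshold and add the foot silhouette.

```bash
python3 - <<'E'
s=open("fit.py").read()
s=s.replace("(75-g[y0:y1,x0:x1])/35","(50-g[y0:y1,x0:x1])/14")
a=s.index("def cost");b=s.index("p=best.x")
s=s[:a]+'''gs=S["img"].max(2)*1.
print(gs[240:262:2,336:352:2].astype(int))
def cost(p): return sum((w*(fill(s,box([p[0]+o[0],p[1]+o[1],p[2]],.016,.024,.03,.105))-m)**2).sum() for (s,m,w),o in zip(W,((p[3],p[4]),(-p[3],-p[4]))))+1e6*(p[3]**2+p[4]**2)
g=ray(T,(402,244),.0675)[:2]
R=[]
for a in range(-90,90,20):
    x0=np.array([*g,np.radians(a),0,0]);sx=np.vstack([x0,x0+np.diag([.006,.006,.3,.001,.001])])
    r=minimize(cost,x0,method="Nelder-Mead",options=dict(initial_simplex=sx,maxiter=250));R.append(r);print(a,r.x[:2].round(4),np.degrees(r.x[2]).round(1),(r.x[3:]*1e3).round(1),round(r.fun,1))
best=min(R,key=lambda r:r.fun)
off=best.x[3:]
'''+s[b:].replace("p=best.x;","p=best.x[:3];").replace("proj(s,rect(*p,","proj(s,rect(*(p+np.r_[off*(1 if s is T else -1),0]),").replace("ov.png","ov2.png")
open("fit.py","w").write(s)
E
python3 fit.py
```

```text
slot c top/side [0.5477 0.2512 0.096 ] [0.5487 0.2555 0.096 ]
t [(0.0628, -106.0), (0.0286, 162.4), (0.0634, 75.5), (0.0302, -18.6)]
s [(0.0292, 160.9), (0.0604, 69.8), (0.0264, -16.7), (0.0616, -107.5)]
box [[0.643, 0.329, 0.07], [0.601, 0.138, 0.07], [0.449, 0.168, 0.07], [0.49, 0.361, 0.07]] [-102.5, 169.0, 78.1, -11.9]
[np.float64(141.78571428571428), np.float64(225.85714285714283)]
[[ 44  42  44  40  95 135 132 136]
 [ 40  43  41  42  93 123 123 140]
 [ 41  42  44  52 105  91  93 143]
 [ 44  45  52  69  68  64  94 140]
 [ 63  62  73  66  63  66  94 143]
 [ 75  70  66  65  65  66  94 143]
 [ 69  65  64  65  66  64  96 141]
 [ 66  65  65  63  64  63  98 142]
 [ 65  65  64  65  65  67 102 134]
 [ 63  66  66  68  77  95 131 137]
 [ 65  63  67  81  86 101 138 142]]
-90 [ 0.5288 -0.1599] -61.5 [ 1.2 -0.1] 190.4
-70 [ 0.5286 -0.1594] -56.9 [ 1.2 -0.1] 189.2
-50 [ 0.5285 -0.1606] -53.7 [1.1 0.4] 190.6
-30 [ 0.5294 -0.16  ] -22.1 [0.7 0.4] 200.4
-10 [ 0.5325 -0.1602] 5.6 [-0.5  0.2] 143.9
10 [ 0.5326 -0.1601] 10.0 [-0.4  0.6] 145.2
30 [ 0.5338 -0.1598] 8.1 [0.6 0.6] 166.9
50 [ 0.5282 -0.1571] 47.7 [0.7 0.3] 197.3
70 [ 0.5287 -0.1594] 86.3 [0.4 0.1] 207.9
key [ 0.5325 -0.1602] 5.6 143.8768693700083
```

View pics/ov2.png

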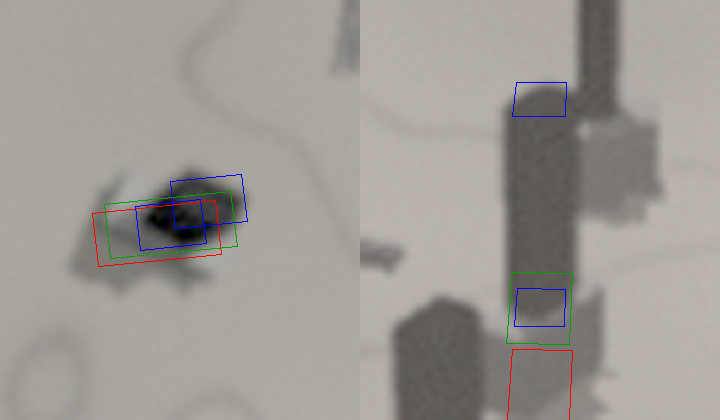

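```bash
python3 - <<'E'
s=open("fit.py").read()
s=s.replace("def win(s,x0,x1,y0,y1):","def win(s,x0,x1,y0,y1,t=55,k=10):").replace("(50-g[y0:y1,x0:x1])/14","(t+k/2-g[y0:y1,x0:x1])/k")
s=s.replace("388,420,230,258)","388,420,230,258,60,30)")
s=s.replace('gs=S["img"]','WK=win(S,332,358,236,262,82,26)\ngs=S["img"]').replace("+1e6*(",'+(WK[1]*(np.maximum(fill(S,box([p[0]-p[3],p[1]-p[4],p[2]],.016,.024,.03,.105)),fill(S,box([p[0]-p[3],p[1]-p[4],p[2]],.02,.046,0,.03)))-WK[0])**2).sum()+1e6*(').replace("ov2","ov3")
s=s.replace('print(gs[240:262:2,336:352:2].astype(int))','print(T["img"].max(2)[232:256:2,390:420:2])')
open("fit.py","w").write(s)
E
python3 fit.py|tail -n +5
```

```text
[np.float64(214.7), np.float64(410.70000000000005)]
[[120 120 120 121 120 118 119 121 120 119 120 119 118 117 113]
 [119 121 120 120 120 120 119 120 120 122 121 121 122 120 119]
 [121 118 120 120 120 121 109 102 115 121 121 120 122 123 121]
 [113  99 119 121 119  95  56  41  64  97 116 120 121 121 122]
 [ 81 107 120 113  82  33  16  20  18  35  66  97 121 121 121]
 [ 80 117 110  78  22   6  21  27  23  18  18  59 116 121 122]
 [ 92  91  69  33   7   7   4  19  19  20  25  81 120 124 121]
 [ 66  62  55  19   0   3  11   6   1  17  49 108 122 122 122]
 [ 56  47  47  45  33  16   1   2  23  61  98 119 121 121 122]
 [ 69  65  54  45  48  44  29  54  91 114 122 121 122 122 123]
 [ 71  69  70  64  57  45  53  94 117 121 121 122 122 122 123]
 [ 70  70  68  79  77  65  54  59  83 117 122 122 122 122 123]]
-90 [ 0.5305 -0.1591] -82.5 [-0.7  1. ] 216.4
-70 [ 0.5305 -0.1598] -9.4 [-1.6  1.4] 149.2
-50 [ 0.5296 -0.1566] -8.6 [-1.8 -0. ] 150.7
-30 [ 0.5311 -0.1582] -11.0 [-0.5  0.7] 140.8
-10 [ 0.5308 -0.158 ] -7.5 [-0.7  1.1] 146.2
10 [ 0.5313 -0.1585] 21.2 [-0.6  0.6] 161.8
30 [ 0.531  -0.1578] 20.8 [-0.7  1.2] 161.9
50 [ 0.5314 -0.1587] 22.8 [-0.4  0.2] 164.3
70 [ 0.5303 -0.1591] 95.0 [-0.3 -0.3] 224.8
key [ 0.5311 -0.1582] -11.0 140.79823662727748
```

View pics/ov3.png

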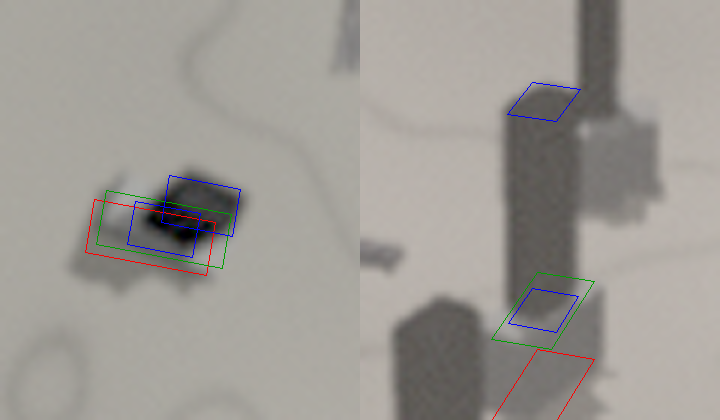

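```bash
python3 - <<'E'
s=open("fit.py").read()
s=s.replace('WK=win(','gt=T["img"].max(2);yy,xx=np.mgrid[:480,:640];W[0][2][(gt>30)&(gt<85)&(xx<406)&(yy>242)]=0\nW[0][2][(gt>30)&(xx<398)]=0\nWK=win(')
s=s.replace("range(-90,90,20)","range(-80,10,10)").replace("ov3","ov4")
open("fit.py","w").write(s)
E
python3 fit.py|tail -n 10
```

```text
-80 [ 0.5313 -0.1597] -83.5 [-0.2  0.5] 187.9
-70 [ 0.5295 -0.1616] -43.9 [0.2 1.1] 208.3
-60 [ 0.5313 -0.1576] -8.4 [-0.2 -0.4] 110.5
-50 [ 0.5306 -0.1562] -9.6 [-0.4 -0.5] 113.2
-40 [ 0.5309 -0.1563] -9.3 [-0.5 -0.6] 112.0
-30 [ 0.5313 -0.157 ] -9.1 [-0.3  0.4] 109.7
-20 [ 0.5314 -0.1566] -8.4 [ 0. -0.] 109.5
-10 [ 0.5316 -0.1574] -10.3 [0.1 0.4] 110.8
0 [ 0.5319 -0.1577] -10.8 [0.4 0.6] 110.1
key [ 0.5314 -0.1566] -8.4 109.48920580522295
```

View pics/ov4.png

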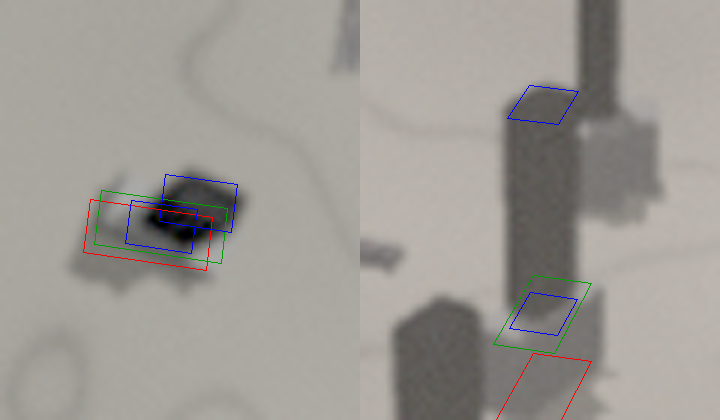

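```bash
python3 - <<'E'
import pickle;from h import *
d=pickle.load(open("d0.pkl","rb"));T,S=d["top"],d["side"]
f=lambda q:(308+(q[0]-360)/6-.4,195+q[1]/6-.4)
for n,q,z in(("Vnear",(540,320),.03),("hR",(578,295),.03),("hL",(507,305),.03),("footRtop",(605,290),.03),("footRbot",(605,370),0),("topfar",(547,83),.105),("topL",(505,100),.105),("topR",(580,95),.105)):
    print(n,ray(S,f(q),z).round(4))
g=lambda q:(372+q[0]/6-.4,209+q[1]/6-.4)
for n,q,z in(("footUL",(118,178),.03),("topN",(193,166),.105),("topE",(247,195),.105),("topS",(215,232),.105),("topW",(165,195),.105)):
    print(n,ray(T,g(q),z).round(4))
print(T["img"].max(2)[236:256,390:416])
print(S["img"].max(2)[206:218,328:348])
E
```

```text
Vnear [ 0.5318 -0.1522  0.03  ]
hR [ 0.5216 -0.1697  0.03  ]
hL [ 0.5437 -0.1603  0.03  ]
footRtop [ 0.5132 -0.1741  0.03  ]
footRbot [ 0.5127 -0.1728 -0.    ]
topfar [ 0.5322 -0.1719  0.105 ]
topL [ 0.5436 -0.1582  0.105 ]
topR [ 0.5209 -0.1646  0.105 ]
footUL [ 0.5489 -0.1415  0.03  ]
topN [ 0.5438 -0.1553  0.105 ]
topE [ 0.534  -0.1731  0.105 ]
topS [ 0.5216 -0.1621  0.105 ]
topW [ 0.534  -0.1457  0.105 ]
[[121 118 118 118 120 120 120 122 120 121 121 117 109 100 102 109 115 118
  121 121 121 119 120 121 122 122]
 [119 114 108 114 119 120 120 121 121 118 114 105  88  70  75  85  95 107
  117 119 120 122 121 122 121 120]
 [113  99  99 111 119 122 121 119 119 110  95  79  56  38  41  52  64  82
   97 107 116 120 120 122 121 122]
 [100  91  95 115 120 122 119 115 106  89  65  41  29  21  21  27  36  51
   66  84  98 110 116 119 122 122]
 [ 81  85 107 119 120 121 113 101  82  59  33  20  16  21  20  23  18  26
   35  51  66  82  97 113 121 122]
 [ 74  93 114 120 120 116 103  79  50  28  15  12  24  25  25  26  22  22
   17  24  31  52  72  97 116 121]
 [ 80 104 117 118 110  99  78  51 
[... 1813 characters left out ...]
  61  38
   43  42]
 [136 137 136 135 133 125 114  86  61  49  44  41  47  47  59  59  46  42
   39  39]
 [137 137 138 132 119  90  69  51  42  44  43  43  41  44  37  42  41  42
   40  40]
 [138 137 133 123  87  58  43  41  42  44  42  42  40  43  40  41  43  40
   42  41]
 [137 138 131 105  63  43  41  42  39  42  41  41  39  41  43  41  36  41
   45  42]
 [138 136 131 103  59  37  41  41  44  47  40  40  43  41  44  43  43  48
   50  49]
 [136 133 130 105  60  38  41  41  42  39  42  39  39  39  42  41  55  77
   68  67]
 [132 131 126 101  57  39  43  39  44  40  41  43  43  44  40  48  74 101
   85  76]
 [128 128 120  96  59  39  41  41  39  46  43  42  38  35  42  48  70  96
   81  72]]
```

```bash
cat > fit2.py <<'E'
import pickle;from h import *
from scipy.optimize import differential_evolution as DE
d=pickle.load(open("d0.pkl","rb"));T,S=d["top"],d["side"]
bl=lambda m:cv2.GaussianBlur(m,(0,0),1.1)
gt=T["img"].max(2)*1.;gs=S["img"].max(2)*1.;yy,xx=np.mgrid[:480,:640]
mt=np.clip((120-gt)/105,0,1);wt=((xx>=388)&(xx<420)&(yy>=230)&(yy<258)&~((gt>30)&((yy-244)>(xx-408)*1.0+2)))*1.
ms=np.clip((134-gs)/92,0,1);ws=((xx>=330)&(xx<345)&(yy>=205)&(yy<242)&~((xx>342)&(yy<216)))*1.
mk=ms;wk=((xx>=332)&(xx<358)&(yy>=236)&(yy<258)&(gs<57))*1.
foot=((xx>=332)&(xx<356)&(yy>=236)&(yy<258))*1.
mf=np.clip((134-gs)/68,0,1)
def parts(p):
    a=p[:3]+np.r_[p[3:],0];b=p[:3]-np.r_[p[3:],0]
    h=bl(fill(S,box(b,.016,.024,.03,.105)));f=bl(fill(S,box(b,.02,.046,0,.03)))
    return [(wt*(bl(fill(T,box(a,.016,.024,.03,.105)))-mt)**2).sum(),(ws*(h-ms)**2).sum(),
      .5*(foot*((xx>345)|(yy<245))*(np.maximum(h,f)-mf)**2).sum(),1e6*(p[3]**2+p[4]**2)]
if __name__=="__main__":
    r=DE(lambda p:sum(parts(p)),[(.515,.55),(-.175,-.14),(-1.4,1.5),(-.003,.003),(-.003,.003)],maxiter=35,popsize=8,seed=1,polish=False)
    p=r.x;print(p[:2].round(4),np.degrees(p[2]).round(1),(p[3:]*1e3).round(1),np.round(parts(p),1))
    for a in(-10,-25,-35,-45,-55):
        print(a,np.round(parts(np.array([.532,-.159,np.radians(a),0,0])),1))
E
time python3 fit2.py
```

```text
[ 0.5315 -0.158 ] -18.3 [-0.1 -0.3] [1.4 3.5 2.4 0.1]
-10 [3.1 6.4 8.6 0. ]
-25 [2.2 7.4 2.9 0. ]
-35 [ 2.6 13.8  7.3  0. ]
-45 [ 2.8 19.2 12.2  0. ]
-55 [ 4.1 17.3 15.   0. ]
real	0m29.407s
user	0m31.507s
sys	0m9.765s
```

```bash
python3 - <<'E'
from fit2 import *
print(gs[352:412:6,240:316:4].astype(int))
print(gt[222:252:3,184:220:2].astype(int))
# side: slot = darker than top face; restrict to inside turret disc
def disc(s,c,r): return fill(s,[[c[0]+r*np.cos(t),c[1]+r*np.sin(t),.096] for t in np.linspace(0,6.28,60)])
lit=np.percentile(gs[352:412,240:316],80);litt=np.percentile(gt[222:252,184:220],80);print(lit,litt)
for n,s,g,L in(("side",S,gs,lit),("top",T,gt,litt)):
    w=(disc(s,(.548,.2535),.037)>.5)*1.
    def c(p):
        f=bl(fill(s,rect(*p,.03,.06,.096)));i=(w*f).sum()
        mu=(w*f*g).sum()/i;mo=(w*(1-f)*g).sum()/(w*(1-f)).sum()
        return (w*(g-mu*f-mo*(1-f))**2).sum()
    r=DE(c,[(.535,.562),(.24,.268),(-.7,.2)],maxiter=40,popsize=8,seed=1,polish=False);print(n,r.x[:2].round(4),np.degrees(r.x[2]).round(1),r.fun)
E
```

```text
[[132 136 136 137 138 138 138 137 136 138 137 139 137 137 138 139 140 140
  138]
 [140 139 138 137 134 128 111 113 105 110  81  91 105 110 125 137 139 138
  138]
 [136 141 139 109 105 105 105 106 103  59  59  60  61  59  63 104 121 140
  139]
 [138 132 105 105 104 105 105  91  55  55  57  60  62  59  64 105  98 112
  137]
 [134 103 105 104 106 107  63  58  55  45  38  40  43  51 106 106  98 104
  136]
 [109  91 108 107 108  58  55  54  39  38  41  38  64 108 104 106 105 102
  129]
 [105 100 108 102  55  58  55  40  39  40  42  80 105 104 106 105 104  90
  118]
 [108 107  88  57  54  52  36  38  39  41  96 106 106 107 105 103  91  58
   84]
 [134  58 101 100  56  33  39  38  37 100 105 105  76  97 102  58  56 103
  106]
 [136  59  56  57  77 101 111 107 107 107 110 104  67  56  56  54  55  57
   98]]
[[126 113  98  94  92  96  99  97  96  96  98  97  96  95  89  89  92 119]
 [107  89  55  42  52  64  80  90  94  96  95  96  97  97  85  82  92  75]
 [ 92  53  34  22  18  14  15  24  34  57  75  85  94  97  97  95  88  88]
 [ 75  40  29  21  17  14  20  16  17  15  11  18  29  47  68  84  90  95]
 [ 61  37  24  18  13  18  16  13  16  14  16  20  19  14  15  18  30  87]
 [ 76  55  32  17  16  17  19  19  14  16  21  17  13  18  15  18  33  88]
 [ 93  93  94  84  72  54  38  23  17  21  17  16  13  19  15  20  59  92]
 [ 93  96  93  95  95  97  95  91  78  63  44  27  20  16  15  45  87  71]
 [100  87  79  96  96  94  96  98  97  98  97  92  83  72  58  88  74  47]
 [128 108  88  92  95  95  97  97  97  93  93  97  94  91  87  63  60 108]]
113.20000000000027 96.0
side [0.5494 0.2556] -18.9 279842.05827639386
top [0.5483 0.253 ] -19.3 121700.12705156475
```

Call:
{"api": "apply_moves", "payload": {"targets": [{"tx": 60,"ty": 0,"tz": 20,"turn": 0.15,"jaw": 85},{"tx": 110,"ty": 30,"tz": 20,"turn": 0.3,"jaw": 85},{"tx": 150,"ty": 75,"tz": 20,"turn": 0.45,"jaw": 70},{"tx": 185,"ty": 120,"tz": 20,"turn": 0.6,"jaw": 60},{"tx": 215,"ty": 170,"tz": 20,"turn": 0.75,"jaw": 60},{"tx": 235,"ty": 225,"tz": 20,"turn": 0.81,"jaw": 60},{"tx": 245,"ty": 280,"tz": 20,"turn": 0.81,"jaw": 60},{"tx": 250,"ty": 335,"tz": 20,"turn": 0.81,"jaw": 60},{"tx": 251,"ty": 390,"tz": 20,"turn": 0.81,"jaw": 60},{"tx": 251,"ty": 428,"tz": 10,"turn": 0.81,"jaw": 60},{"tx": 251,"ty": 428,"tz": 0,"turn": 0.81,"jaw": 60},{"tx": 251,"ty": 428,"tz": 0,"turn": 0.81,"jaw": 60},{"tx": 251,"ty": 428,"tz": 0,"turn": 0.81,"jaw": 60}], "newtons": 60}}

```text
time: 1.72
position: [0.531, -0.1603, 0.2313]
tcp_rot: [[0.312, 0.95, -0.0], [0.95, -0.312, -0.0], [-0.0, -0.0, -1.0]]
force: [-0.9, 0.1, -0.7]
opening: 0.698
finger_force: 0.0
```

Call:
{"api": "apply_moves", "payload": {"targets": [{"tx": 0,"ty": 2,"tz": -50,"jaw": 60},{"tx": 0,"ty": 2,"tz": -100,"jaw": 60},{"tx": 0,"ty": 2,"tz": -140,"jaw": 60},{"tx": 0,"ty": 2,"tz": -165,"jaw": 60},{"tx": 0,"ty": 2,"tz": -175,"jaw": 60},{"tx": 0,"ty": 2,"tz": -175,"jaw": 60},{"tx": 0,"ty": 2,"tz": -175,"jaw": 30},{"tx": 0,"ty": 2,"tz": -175,"jaw": 20},{"tx": 0,"ty": 2,"tz": -175,"jaw": 10},{"tx": 0,"ty": 2,"tz": -175,"jaw": 5},{"tx": 0,"ty": 2,"tz": -175,"jaw": 5},{"tx": 0,"ty": 2,"tz": -175,"jaw": 5}], "newtons": 60}}

```text
invalid input
```

Call:
{"api": "apply_moves", "payload": {"targets": [{"tx": 0,"ty": 2,"tz": -50,"turn": 0,"jaw": 60},{"tx": 0,"ty": 2,"tz": -100,"turn": 0,"jaw": 60},{"tx": 0,"ty": 2,"tz": -140,"turn": 0,"jaw": 60},{"tx": 0,"ty": 2,"tz": -165,"turn": 0,"jaw": 60},{"tx": 0,"ty": 2,"tz": -175,"turn": 0,"jaw": 60},{"tx": 0,"ty": 2,"tz": -175,"turn": 0,"jaw": 60},{"tx": 0,"ty": 2,"tz": -175,"turn": 0,"jaw": 30},{"tx": 0,"ty": 2,"tz": -175,"turn": 0,"jaw": 20},{"tx": 0,"ty": 2,"tz": -175,"turn": 0,"jaw": 10},{"tx": 0,"ty": 2,"tz": -175,"turn": 0,"jaw": 5},{"tx": 0,"ty": 2,"tz": -175,"turn": 0,"jaw": 5},{"tx": 0,"ty": 2,"tz": -175,"turn": 0,"jaw": 5}], "newtons": 60}}

```text
time: 3.22
position: [0.532, -0.1566, 0.0574]
tcp_rot: [[0.31, 0.951, 0.002], [0.951, -0.31, -0.001], [-0.0, 0.002, -1.0]]
force: [-0.8, 0.8, 5.1]
opening: 0.176
finger_force: 58.6
```

Call:
{"api": "apply_moves", "payload": {"targets": [{"tx": 0,"ty": 0,"tz": 20,"turn": 0,"jaw": 5},{"tx": 0,"ty": 0,"tz": 60,"turn": 0,"jaw": 5},{"tx": 0,"ty": 15,"tz": 100,"turn": 0,"jaw": 5},{"tx": 2,"ty": 50,"tz": 125,"turn": 0,"jaw": 5},{"tx": 4,"ty": 95,"tz": 130,"turn": 0,"jaw": 5},{"tx": 6,"ty": 140,"tz": 130,"turn": 0,"jaw": 5},{"tx": 8,"ty": 185,"tz": 130,"turn": 0,"jaw": 5},{"tx": 10,"ty": 230,"tz": 130,"turn": 0,"jaw": 5},{"tx": 12,"ty": 275,"tz": 130,"turn": 0,"jaw": 5},{"tx": 14,"ty": 320,"tz": 130,"turn": 0,"jaw": 5},{"tx": 16,"ty": 360,"tz": 130,"turn": -0.01,"jaw": 5},{"tx": 17,"ty": 390,"tz": 130,"turn": -0.02,"jaw": 5},{"tx": 17,"ty": 405,"tz": 130,"turn": -0.02,"jaw": 5},{"tx": 17,"ty": 412,"tz": 130,"turn": -0.02,"jaw": 5},{"tx": 17,"ty": 412,"tz": 130,"turn": -0.02,"jaw": 5},{"tx": 17,"ty": 412,"tz": 130,"turn": -0.02,"jaw": 5}], "newtons": 60}}

```text
time: 5.22
position: [0.5487, 0.2539, 0.1863]
tcp_rot: [[0.331, 0.944, 0.0], [0.944, -0.331, -0.001], [-0.001, 0.0, -1.0]]
force: [0.4, 0.4, -1.2]
opening: 0.178
finger_force: 58.5
```

```bash
python3 - <<'E'
from cell import ctrl,cams
from h import *
s=ctrl.read_state();p=s["position"];print(s["time"],p.round(4) if hasattr(p,'round') else p,s["joint_pos"])
R=np.array(s["tcp_rot"]);yaw=np.arctan2(R[1,1],R[0,1]);print(np.degrees(yaw))
k=(p[0]-.0005,p[1]-.001,yaw);zb=p[2]-.0574
o=[]
for n,x0,y0 in(("side",200,270),("top",150,180)):
    c=cams.snapshot(n);W,H=(160,150) if n=="side" else(110,150);f=4 if n=="side" else 4;f=3.9
    a=cv2.resize((255*(c["img"][y0:y0+H,x0:x0+W]/255.)**.55).astype('uint8'),None,fx=f,fy=f,interpolation=2)
    for q,col in((rect(*k,.02,.046,zb),(0,0,255)),(rect(*k,.02,.046,zb+.03),(0,160,0)),(rect(.549,.2543,np.radians(-19),.03,.06,.096),(255,0,0))):
        cv2.polylines(a,[np.int32((proj(c,q)-[x0,y0]+.5)*f)],True,col,1)
    o.append(a)
a=np.hstack(o);a=cv2.resize(a,(800,int(a.shape[0]*800/a.shape[1])));cv2.imwrite("pics/g1.png",a)
E
```

```text
5.225 [0.5487 0.2539 0.1863] [  5.95709255  18.75661837 -40.61593547  92.23107141  12.65263956
  73.72680782 -56.02978985]
-19.303037045039883
```

View pics/g1.png

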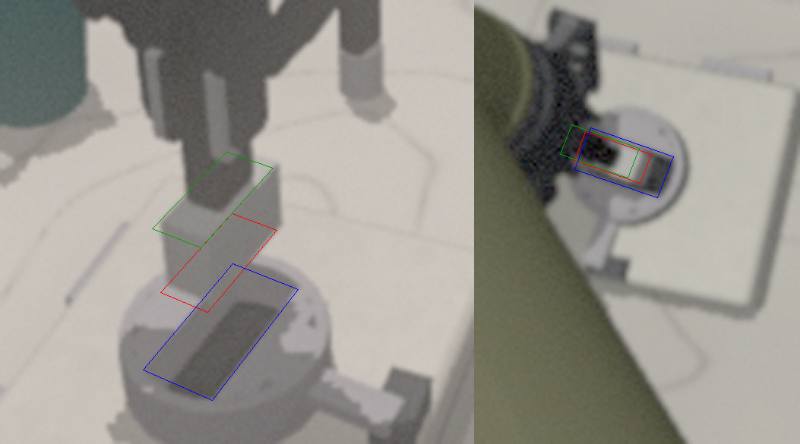

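The gripped blade lines up with the slot in the side crop: foot at (163–281, 165–300), slot outlined at (145–298, 264–400). Any error is about 2–3 mm toward −y along the slot, so I'll nudge it and lower.

Call:
{"api": "apply_moves", "payload": {"targets": [{"tx": 0.5,"ty": 1.5,"tz": -12,"turn": 0,"jaw": 5},{"tx": 0.5,"ty": 1.5,"tz": -24,"turn": 0,"jaw": 5},{"tx": 0.5,"ty": 1.5,"tz": -32,"turn": 0,"jaw": 5},{"tx": 0.5,"ty": 1.5,"tz": -38,"turn": 0,"jaw": 5},{"tx": 0.5,"ty": 1.5,"tz": -42,"turn": 0,"jaw": 5},{"tx": 0.5,"ty": 1.5,"tz": -42,"turn": 0,"jaw": 5},{"tx": 0.5,"ty": 1.5,"tz": -42,"turn": 0,"jaw": 5}]}}

```text
time: 6.2
position: [0.549, 0.2572, 0.1447]
tcp_rot: [[0.329, 0.944, 0.001], [0.944, -0.329, 0.0], [0.0, 0.001, -1.0]]
force: [-0.0, 0.3, -0.5]
opening: 0.177
finger_force: 58.5
```

Call:
{"api": "apply_moves", "payload": {"targets": [{"tx": 0,"ty": -1,"tz": -4,"turn": 0,"jaw": 5},{"tx": 0,"ty": -1,"tz": -8,"turn": 0,"jaw": 5},{"tx": 0,"ty": -1,"tz": -11,"turn": 0,"jaw": 5},{"tx": 0,"ty": -1,"tz": -13,"turn": 0,"jaw": 5},{"tx": 0,"ty": -1,"tz": -14,"turn": 0,"jaw": 5},{"tx": 0,"ty": -1,"tz": -14,"turn": 0,"jaw": 5}]}}

```text
time: 6.95
position: [0.5487, 0.2562, 0.1314]
tcp_rot: [[0.329, 0.944, 0.0], [0.944, -0.329, -0.0], [-0.0, 0.0, -1.0]]
force: [-1.1, -1.1, 5.0]
opening: 0.184
finger_force: 59.4
```

Call:
{"api": "apply_moves", "payload": {"targets": [{"tx": 0,"ty": 0,"tz": 0,"turn": -0.1,"jaw": 5},{"tx": 0,"ty": 0,"tz": 0,"turn": -0.2,"jaw": 5},{"tx": 0,"ty": 0,"tz": 0,"turn": -0.3,"jaw": 5},{"tx": 0,"ty": 0,"tz": 0,"turn": -0.4,"jaw": 5},{"tx": 0,"ty": 0,"tz": 0,"turn": -0.5,"jaw": 5},{"tx": 0,"ty": 0,"tz": 0,"turn": -0.6,"jaw": 5},{"tx": 0,"ty": 0,"tz": 0,"turn": -0.7,"jaw": 5},{"tx": 0,"ty": 0,"tz": 0,"turn": -0.8,"jaw": 5}], "newtons": 80}}

```text
time: 7.95
position: [0.5513, 0.2545, 0.1316]
tcp_rot: [[0.908, 0.418, 0.005], [0.418, -0.908, -0.002], [0.004, 0.003, -1.0]]
force: [3.7, -2.7, 3.3]
opening: 0.177
finger_force: 78.7
```

```bash
python3 - <<'E'
from cell import ctrl
s=ctrl.read_state();print(s["joint_pos"],s["torque"],s["force"])
E
```

```text
[  -0.76821186   19.90589757  -32.26535714   95.81679509   11.5906121
   67.39053677 -101.21984284] [-0.79901434 -0.71535856  0.0984617 ] [ 3.7398254  -2.73856537  3.28344135]
```

Call:
{"api": "apply_moves", "payload": {"targets": [{"tx": 0,"ty": 0,"tz": 0,"turn": -0.1,"jaw": 5},{"tx": 0,"ty": 0,"tz": 0,"turn": -0.2,"jaw": 5},{"tx": 0,"ty": 0,"tz": 0,"turn": -0.3,"jaw": 5},{"tx": 0,"ty": 0,"tz": 0,"turn": -0.4,"jaw": 5},{"tx": 0,"ty": 0,"tz": 0,"turn": -0.5,"jaw": 5},{"tx": 0,"ty": 0,"tz": 0,"turn": -0.6,"jaw": 5},{"tx": 0,"ty": 0,"tz": 0,"turn": -0.7,"jaw": 5},{"tx": 0,"ty": 0,"tz": 0,"turn": -0.8,"jaw": 5},{"tx": 0,"ty": 0,"tz": 0,"turn": -0.85,"jaw": 5},{"tx": 0,"ty": 0,"tz": 0,"turn": -0.88,"jaw": 5},{"tx": 0,"ty": 0,"tz": 0,"turn": -0.88,"jaw": 5}]}}

```text
time: 9.32
position: [0.5513, 0.2529, 0.1317]
tcp_rot: [[0.902, -0.432, 0.004], [-0.432, -0.902, -0.004], [0.005, 0.002, -1.0]]
force: [2.6, -5.3, 4.5]
opening: 0.177
finger_force: 78.9
```

```bash
python3 - <<'E'
from cell import ctrl,cams
from fit2 import bl,DE
from h import *
s=ctrl.read_state();R=np.array(s["tcp_rot"]);print(s["joint_pos"],s["torque"],s["force"],np.degrees(np.arctan2(R[1,1],R[0,1])))
o=[]
for n,x0,y0 in(("side",210,300),("top",150,180)):
    c=cams.snapshot(n);a=c["img"][y0:y0+150,x0:x0+133];np.save(n+"1.npy",c["img"])
    o.append(cv2.resize((255*(a/255.)**.55).astype('uint8'),None,fx=3,fy=3,interpolation=2))
cv2.imwrite("pics/g2.png",np.hstack(o))
E
```

```text
[  -6.97915568   18.63165313  -24.44370095   96.058453      8.59144261
   67.01635121 -149.23056002] [-1.43399667 -0.4567539   0.03409058] [ 2.57760231 -5.34932912  4.47129323] -115.58595786890426
```

View pics/g2.png

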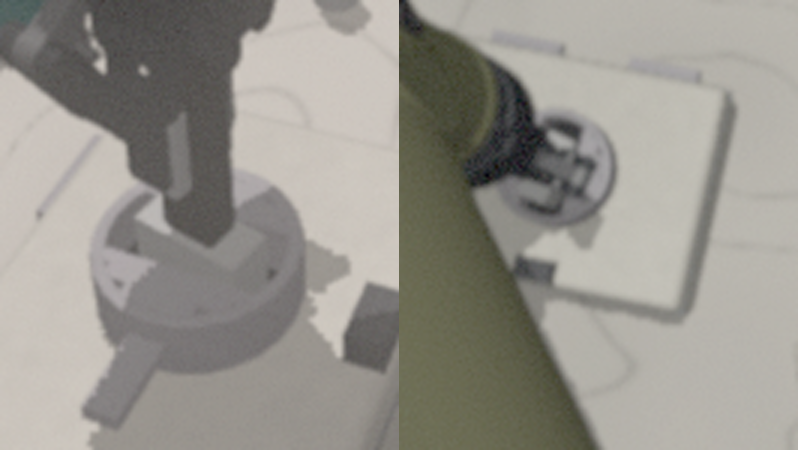

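```bash
python3 - <<'E'
import pickle;from h import *
S=pickle.load(open("d0.pkl","rb"))["side"];C=np.array([.5494,.2556])
for z in(.078,.084,.09):
    a=[np.degrees(np.arctan2(*(ray(S,q,z)[:2]-C)[::-1])) for q in((333,408.5),(243.3,439))]
    r=[np.linalg.norm(ray(S,q,z)[:2]-C) for q in((333,408.5),(243.3,439))]
    print(z,np.round(a,1),round((a[0]-a[1])%360,1),np.round(r,4))
E
```

```text
0.078 [169.5  74.5] 94.9 [0.0685 0.0657]
0.084 [165.6  77.1] 88.5 [0.0703 0.0693]
0.09 [161.9  79.3] 82.5 [0.0724 0.0731]
```

Call:
{"api": "apply_moves", "payload": {"targets": [{"tx": 0,"ty": 0,"tz": 0,"turn": -0.03,"jaw": 5},{"tx": 0,"ty": 0,"tz": 0,"turn": -0.06,"jaw": 5},{"tx": 0,"ty": 0,"tz": 0,"turn": -0.06,"jaw": 5},{"tx": 0,"ty": 0,"tz": 0,"turn": -0.06,"jaw": 5}]}}

```text
time: 9.93
position: [0.551, 0.2526, 0.1317]
tcp_rot: [[0.875, -0.485, 0.003], [-0.485, -0.875, -0.004], [0.005, 0.002, -1.0]]
force: [1.1, -5.0, 6.1]
opening: 0.18
finger_force: 79.1
```

```bash
python3 - <<'E'
from cell import ctrl,cams
import numpy as np,pickle,cv2
from h import *
s=ctrl.read_state();R=np.array(s["tcp_rot"]);print(s["time"],s["joint_pos"][6],s["torque"],s["force"],np.degrees(np.arctan2(R[1,1],R[0,1])))
# turret-arm angle from silhouettes: compare side pictures, model arm as box radially from turret
c=cams.snapshot("side");S0=pickle.load(open("d0.pkl","rb"))["side"]
from scipy.optimize import differential_evolution as DE
def edge(g): g=cv2.GaussianBlur(g,(0,0),1);return np.hypot(cv2.Sobel(g,cv2.CV_64F,1,0),cv2.Sobel(g,cv2.CV_64F,0,1))
E=[edge(i.max(2)*1.) for i in(S0["img"],c["img"])]
def sc(e,th,z,w,r1):
    C=np.array([.5494,.2556]);u=np.array([np.cos(th),np.sin(th)]);v=np.array([-u[1],u[0]])
    t=np.linspace(.044,r1,40);q=np.linspace(-w,w,20)
    P=[[*(C+a*u+k*v),z] for k in(-w,w) for a in t]+[[*(C+r1*u+b*v),z] for b in q]
    uv=np.float32(proj(c,P));return cv2.remap(e,uv[:,0].reshape(-1,1),uv[:,1].reshape(-1,1),1).mean()
D=np.radians
r=DE(lambda p:-sc(E[0],p[0],p[2],p[3],p[4])-sc(E[1],p[1],p[2],p[3],p[4]),[(D(150),D(180)),(D(60),D(95)),(.074,.096),(.004,.012),(.06,.08)],seed=0,maxiter=80)
print(np.degrees(r.x[:2]),np.degrees(r.x[0]-r.x[1]),r.x[2:],r.fun)
E
```

```text
9.925 -152.11875738030707 [-1.53638047 -0.21499996  0.07376505] [ 1.10830815 -5.0173638   6.06436194] -119.00803160053417
[166.41671417  74.14716337] 92.26955079688224 [0.08342063 0.00765124 0.07087911] -215.95234748953803
```

Call:
{"api": "apply_moves", "payload": {"targets": [{"tx": 0,"ty": 0,"tz": 0,"turn": 0,"jaw": 20},{"tx": 0,"ty": 0,"tz": 0,"turn": 0,"jaw": 30},{"tx": 0,"ty": 0,"tz": 0,"turn": 0,"jaw": 45},{"tx": 0,"ty": 0,"tz": 0,"turn": 0,"jaw": 50},{"tx": 0,"ty": 0,"tz": 0,"turn": 0,"jaw": 50},{"tx": 0,"ty": 0,"tz": 10,"turn": 0,"jaw": 50},{"tx": 0,"ty": 0,"tz": 35,"turn": 0,"jaw": 50},{"tx": 0,"ty": 0,"tz": 75,"turn": 0,"jaw": 50},{"tx": 0,"ty": 0,"tz": 110,"turn": 0,"jaw": 50},{"tx": 0,"ty": -50,"tz": 130,"turn": 0.1,"jaw": 50},{"tx": 0,"ty": -110,"tz": 130,"turn": 0.25,"jaw": 50},{"tx": 0,"ty": -170,"tz": 130,"turn": 0.4,"jaw": 50},{"tx": 0,"ty": -220,"tz": 130,"turn": 0.5,"jaw": 50},{"tx": 0,"ty": -250,"tz": 130,"turn": 0.5,"jaw": 50},{"tx": 0,"ty": -250,"tz": 130,"turn": 0.5,"jaw": 50}]}}

```text
time: 11.85
position: [0.5489, 0.0026, 0.2611]
tcp_rot: [[1.0, -0.01, 0.001], [-0.01, -1.0, -0.001], [0.001, 0.001, -1.0]]
force: [-1.1, 0.3, 0.1]
opening: 0.584
finger_force: 0.0
```

```bash
python3 - <<'E'
from cell import ctrl,cams
from h import *
from scipy.optimize import differential_evolution as DE
s=ctrl.read_state();print(s["time"],s["force"],s["position"])
c=cams.snapshot("side");cv2.imwrite("pics/end.png",c["img"])
g=c["img"].max(2)*1.;m=np.clip((85-g)/40,0,1)
e=cv2.GaussianBlur(g,(0,0),1);e=np.hypot(cv2.Sobel(e,6,1,0),cv2.Sobel(e,6,0,1))
def sc(th,z=.0834,w=.0077,r1=.0709):
    C=np.array([.5494,.2556]);u=np.array([np.cos(th),np.sin(th)]);v=np.array([-u[1],u[0]]);t=np.linspace(.044,r1,40)
    P=[[*(C+a*u+k*v),z] for k in(-w,w) for a in t]+[[*(C+r1*u+b*v),z] for b in np.linspace(-w,w,20)]
    uv=np.float32(proj(c,P));return cv2.remap(e,uv[:,0].reshape(-1,1),uv[:,1].reshape(-1,1),1).mean()
A=np.radians(np.arange(50,180,.5));print("arm",np.degrees(A[np.argmax([sc(a) for a in A])]))
# handle: dark region bounding box vs predicted for seated key
P=proj(c,box((.5505,.2535,np.radians(-119)),.016,.024,.104,.179));x0,y0=P.min(0);x1,y1=P.max(0);print("pred",x0,x1,y0,y1)
w=(g[int(y0)-40:int(y1)+40,int(x0)-40:int(x1)+40]<50).astype(np.uint8);n,_,st,_=cv2.connectedComponentsWithStats(w);print([(int(a[0]+int(x0)-40),int(a[1]+int(y0)-40),*map(int,a[2:])) for a in st[1:] if a[4]>80])
E
```

```text
11.85 [-1.10436011  0.28050519  0.081602  ] [0.54888211 0.00263007 0.26114433]
arm 71.5
pred 254.09485060284274 286.19579722610945 313.0224915847297 383.9617828190634
[(214, 273, 15, 38, 499), (315, 273, 11, 15, 136), (261, 317, 27, 65, 1294)]
```

```bash
python3 -c "
from cell import ctrl
print(ctrl.job_done())"
```

```text
the job is handed in; nothing more can be done
None
```

I handed the job in at about 12 s: the blade key stands fully down in the slot, the lock is turned about 92–95° clockwise by camera estimate, and the gripper is clear. The judge's result wasn't shown.

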